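# Load the lunch caddy and squeeze its cam lever shut at the red mark

### The job

Seat the loose steel snack box flat and square in the blue-walled pocket of the lunch caddy and let go of it. Then push the caddy's sprung sliding leg towards the pocket until the tip of its white pointer stands over the red band and, holding it there, squeeze the orange cam lever, open until then, fully shut against the leg. The worn cam does not bite by itself, so finish while still holding: leg on the mark, leg and shut lever pinched together; leave the lunch carrier, the two round boxes and the cup where they are.

Things in the scene. Friction and masses are not known exactly. Their poses are not given: they have to be found in the camera images.
- caddy: Lunch caddy fixed to the table: a wooden board 120 (x) by 315 (y) by 8 mm thick. Origin on the table, 12.5 mm from the board's middle towards +y; axes: x across, y along the board towards the pocket, z up. At -y a grey spring housing (50 x 24 mm, top 38 mm above the table), along the middle a rail 12 mm wide (top 20 mm above the table) on which the leg slides, at +y the pocket.
- pocket (a point): Centre of the pocket's floor, 8 mm above the table, caddy axes. The pocket is 51 mm (x) by 87 mm (y) inside, with blue walls 6 mm thick and 10 mm high over its floor (top 18 mm above the table).
- snack_box: Loose flat steel box, 48 (x) by 84 (y) by 32 mm high, about 0.16 kg, lying flat on the table; origin at the centre of its underside, y along its long side. It fits the pocket with its y along the caddy's y, either way round.
- leg: Sliding leg on the caddy's rail, caddy axes; slides along caddy y only, 80 mm of travel. A spring pulls it to -y (2.5 N at the start, its rearmost stop, 5 N at full travel), so it runs back when let go. Origin: its underside, 20 mm above the table, middle of the rear (-y) face of its black crossbar. Its steel bar spans x -7 to 7, y -70 to 0, z 0 to 30 mm.
- crossbar (a point): Middle of the rear (-y) face of the leg's black crossbar, 37 mm above the table. Crossbar: x -48 to 48, y 0 to 12 mm from here, 20 to 54 mm above the table: push on its rear face with the open fingers that straddle bar and lever.
- tongue (a point): Tip of the steel tongue ahead of the crossbar (24 mm wide, 44 to 50 mm above the table), 63 mm ahead of the crossbar's rear face. It passes 4 mm above a box that is fully down in the pocket.
- leg_grip (a point): Point on the leg, inside the bar, 12 mm behind (-y) the crossbar's rear face, 35 mm above the table, mid bar in x. Pinched with the lever shut, bar and lever together span x -7 to +13.5 mm from here.
- lever (a joint): Cam lever, rad: 0 shut (flat on the bar's +x side), starts open at 0.3 to 0.42, stop at 0.6. Orange paddle 54 long, 6 thick, 26 mm high (z 2 to 28 in the leg's frame) on an upright pin at x 10.5, y -60 mm in the leg's frame; its free end points to the crossbar and swings out to +x. It stays where left; about 1 N at the free end moves it. It rides with the leg.
- lever_tip (a point): Free end of the orange lever, mid height and mid thickness.
- pointer (a point): Tip of the leg's white pointer, a small bar 7 mm wide and 4 mm high that sticks out 10 mm ahead (+y) of the crossbar's foot near its +x end; the tip lies 22 mm ahead of the crossbar's rear face, 42.5 mm to +x of the leg's middle, 22 mm above the table.
- mark (a point): Centre of the red band on the caddy's board, 24 mm along x, 10 mm wide along y, 9 mm above the table, caddy axes: the length mark. The leg is on the mark when the pointer tip's y equals the band's, to within the band's half width of 5 mm. It differs from start to start, 42 to 68 mm ahead of the pointer.
- carrier: Cylindrical steel lunch carrier with a wire handle and a lever lock, 120 mm across, 207 mm high; bystander, origin at the centre of its underside.
- orange_box: Round orange plastic box, 84 mm across, 49 mm high; bystander, origin under its centre.
- teal_box: Round teal plastic box, 84 mm across, 49 mm high; bystander, origin under its centre.
- cup: Short white ceramic cup with a chipped rim, 76 mm across, 62 mm high; bystander, origin under its centre.
There are look-alikes about, which are no part of the job. There is more than one size of the snack_box; the one meant has the size given above.

How it is judged:
By the outcome, as a careful person would: the job done as asked, in the order asked, and still so for the second after the job is handed in, while the arm keeps its last pose, push and grip.
It also fails if it takes over 54 s, if anything falls off the work surface, if the arm or the gripper's body presses on something with over 40 N, if the wrist force passes 120 N, or if a joint passes its speed limit or range.

### The arm

A 7-joint arm with a two-finger parallel gripper is mounted at the origin on the work surface. World frame = base frame: x ahead of the robot, y to its left, z up, the work surface at z = 0. Lengths are in m, angles in rad, forces in N, time in s.
With the tool pointing down it reaches from about 0.4 to 0.75 m from the base axis. Payload 19.5 kg.
Tool frame: the origin (TCP) lies at the very end of the fingers, on their centre line; the grasp point (between the pads) lies 19 mm behind it; y points along the fingers, x is the direction in which the jaws open and shut, and the axes are right-handed (so a half turn about y gives the same grasp; the last joint's range is limited). The gripper opens to 85 mm and grips with 20 to 120 N. Pads are 22 mm wide; open, the fingers measure 114 mm over their backs; the gripper's body (76 mm by 85 mm) begins 54 mm behind the grasp point. The pads swing forward as they close: fully open they stand 13 mm farther back than shut.
Start: joints at [1.204, 0.707, -0.028, 1.485, 0.022, 0.951, -0.075], TCP at [0.183, -0.545, 0.231] pointing down, gripper open.
Joint ranges: [-2.71, 2.71], [-0.32, 2.16], [-1.57, 1.52], [0, 2.45], [-1.46, 4.6], [0, 2.02], [-2.83, 2.83]. Speed limits (rad/s): [1.89, 1.89, 2.57, 2.57, 3.01, 3.01, 3.01].

### API

Orientations are given as a unit quaternion [w, x, y, z].
In Python, from workcell import sense, read_camera, camera_info, sign_off, silhouettes, mark_of gives the robot as it stands. The module is installed in compiled form; this text tells all that it offers.
- The arm moves only by the tool arm_command, never from a script. Its argument "rows" is a list of rows, each a list of 3 entries, a list of its own where there are three numbers: the finger opening in cm, from 0 to 8.54, then the shift along the tool's x, y, z in cm, then the turn about the tool's y in rad. In form: [[claw, [tx, ty, tz], turn], ...]. A call has 1 to 20 rows; each row shifts and turns the commanded pose from where the row before left it, along the tool's axes as they then stand; what a row does not reach is not made up. A row lasts 1/10 s, in which the tool goes at most 50 mm and 8.59 degrees, less where a joint would pass 70% of its speed; a pose out of reach is approached as far as the arm can. A call with a gripper value outside its range is refused whole. The fingers move at their own pace and stop on an object; "squeeze" is the grip in N (left out, the last holds). Time passes only in rows, so rows that do not move let the fingers close. It gives the time, the measured TCP pose, the force and the opening at its end, in the units of the state.
- sense(): the state, without advancing time (a new reading comes with each control period).
- read_camera(name): name is "scene" or "top" or "wrist"; returns the picture (480x640x3 uint8, red, green, blue); there is no depth.
- camera_info(name): a dict with "intrinsics" (3x3 intrinsics, pixels), "rvec" (rotation vector, rad) and "tvec" (3), from world to camera coordinates, as OpenCV has them; the wrist camera has in their place "T_tool_cam" (4x4, takes a point from camera to tool coordinates, whose origin is the TCP and whose axes are the tool frame's). Camera axes: x right, y down, z forward; pixel columns grow to the right and rows downward; lengths in m; the calibration is good to about 2 mm. A picture is of the moment at which its call begins: read the wrist's pose just before it. camera_info takes no time and is no camera call.
- sign_off(): hands the job in, once; it reports no verdict.
Trained networks look in the newest picture that a camera, given by its name, has taken for a name from the list of things; names that differ only in an ending like _2 or _b are one class to them, and where a whole thing is asked for, a point or a joint stands for the part that bears it (a point fixed in the world has none). Each returns a list of dicts, best first, with "confidence" (0 to 1); they miss things now and then, are a little off and sometimes report something else, mostly with a low value. They report only what shows in the picture. A call takes as long as a camera call. They do not tell look-alikes from the thing itself.
- silhouettes(camera, thing): "region" (480x640 bool, what is visible of it).
- mark_of(camera, thing): "location" ([x, y, z] in m, in the coordinates of the camera as it stood for that picture, good to about 4 mm: a listed point, or the origin of a listed thing).
The state is a dict: "clock": time; "q": joint angles; "joint_velocities": joint speeds; "joint_torque": joint torques, N m; "ee_pos": TCP position; "eef_rot": TCP orientation; "force": force on the tool from outside, world axes, zero at the start; "torque": the same for the moment, N m; "gripper_width": finger opening in m.
Only numpy, scipy, OpenCV 4.12 (cv2) and the standard library are available. Lean on these libraries where they do the work, as an engineer would, in place of code of your own. Each camera call takes 0.05 s, during which the arm holds its last target.

## Working session

There is one attempt and no reset: what is moved stays moved. The work goes in short steps, Python scripts to look and compute and a tool call to move; the robot and the scene stay as the last step left them, time stands still between calls to the robot, and variables do not carry over. Pictures are saved under pics/ and viewed, and the job is handed in when it is done.

Besides the shell and the picture viewer there is one more tool, called after "Emit:" as name(argument=value, ...) on one line, values as JSON. arm_command: Moves the arm, as the interface text tells. Its arguments: {"type":"object","properties":{"rows":{"type":"array"},"squeeze":{"type":"number"}},"required":["rows"]}

```bash
mkdir -p pics; ls; python3 - <<'E'
from workcell import *
import cv2,numpy as np
s=sense(); print({k:np.round(v,3).tolist() for k,v in s.items()})
for n in ["scene","top","wrist"]:
    im=read_camera(n); cv2.imwrite(f"pics/{n}0.png",im[:,:,::-1]); np.save(f"pics/{n}0.npy",im)
    print(n,{k:np.round(v,4).tolist() if not isinstance(v,str) else v for k,v in camera_info(n).items()})
print(sense()["clock"])
E
```

```text
pics
{'clock': 0.0, 'q': [1.204, 0.707, -0.028, 1.485, 0.022, 0.951, -0.075], 'joint_velocities': [-0.003, -0.001, -0.0, 0.001, -0.0, 0.001, 0.001], 'joint_torque': [-0.002, -88.318, 1.234, -23.617, 0.017, 0.006, -0.0], 'ee_pos': [0.183, -0.545, 0.231], 'eef_rot': [0.574, -0.574, 0.413, -0.412], 'force': [-0.632, -0.117, -0.34], 'torque': [0.03, -0.029, -0.014], 'gripper_width': 0.085}
scene {'intrinsics': [[475.3704, 0.0, 318.9641], [0.0, 475.3704, 241.6845], [0.0, 0.0, 1.0]], 'rvec': [1.3183, 1.9995, -1.0683], 'tvec': [0.2593, -0.2274, 1.5598]}
top {'intrinsics': [[499.1278, 0.0, 321.2197], [0.0, 499.1278, 241.5086], [0.0, 0.0, 1.0]], 'rvec': [2.1553, -2.1494, 0.1522], 'tvec': [-0.0422, 0.5726, 1.3211]}
wrist {'intrinsics': [[401.0165, 0.0, 314.9539], [0.0, 401.0165, 239.9492], [0.0, 0.0, 1.0]], 'T_tool_cam': [[1.0, 0.0007, -0.0009, -0.0003], [0.0011, -0.3279, 0.9447, -0.1429], [0.0004, -0.9447, -0.3279, 0.0844], [0.0, 0.0, 0.0, 1.0]]}
0.15
```

View pics/top0.png

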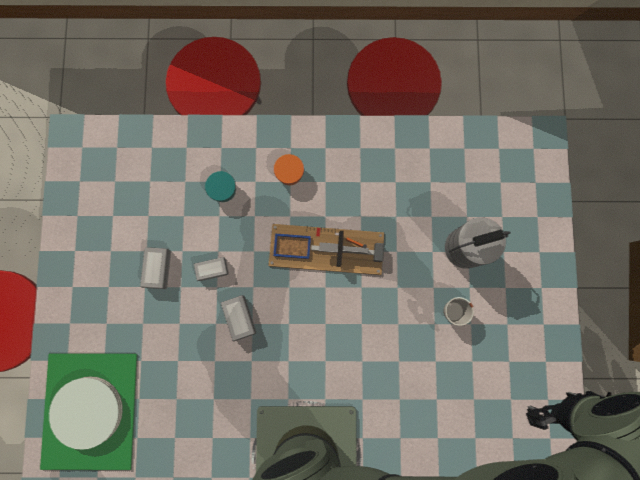

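View pics/scene0.png

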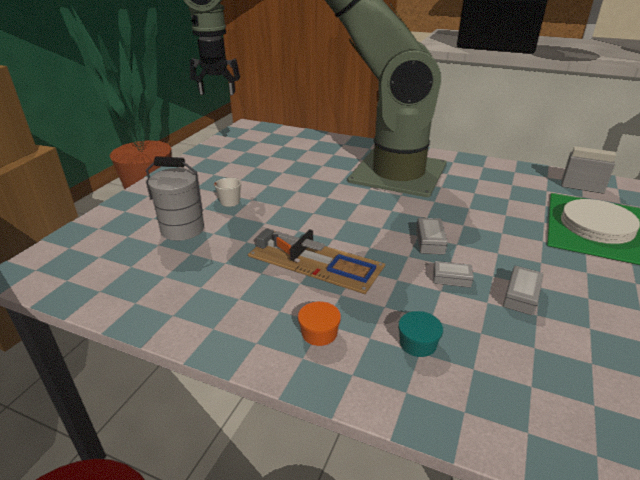

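View pics/wrist0.png

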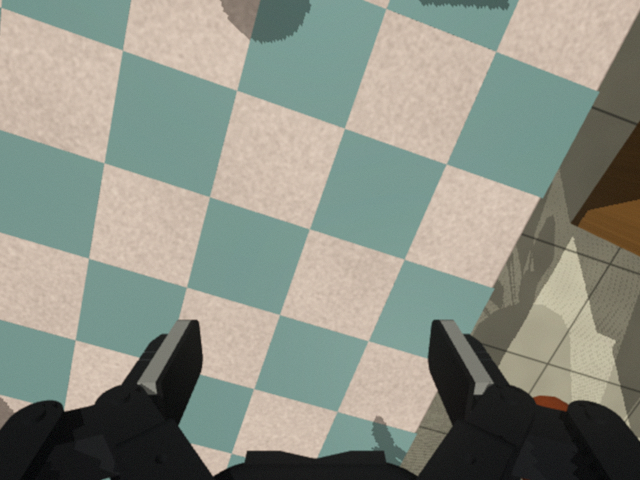

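```bash
cat > h.py <<'E'
from workcell import *
import cv2,numpy as np
from scipy.spatial.transform import Rotation as R
def q2R(q): return R.from_quat([q[1],q[2],q[3],q[0]]).as_matrix()
def cam(name,s=None):
    """K, Rwc (cam->world), origin"""
    c=camera_info(name);K=np.array(c["intrinsics"])
    if name=="wrist":
        s=s or sense();T=np.eye(4);T[:3,:3]=q2R(s["eef_rot"]);T[:3,3]=s["ee_pos"]
        M=T@np.array(c["T_tool_cam"]);return K,M[:3,:3],M[:3,3]
    Rm=cv2.Rodrigues(np.array(c["rvec"],float))[0];t=np.array(c["tvec"],float).ravel()
    return K,Rm.T,-Rm.T@t
def p2w(C,uv,z):
    K,Rm,o=C;uv=np.atleast_2d(uv).astype(float)
    d=(Rm@np.linalg.inv(K)@np.c_[uv,np.ones(len(uv))].T).T
    return o+d*((z-o[2])/d[:,2])[:,None]
def w2p(C,P):
    K,Rm,o=C;p=(np.atleast_2d(P)-o)@Rm@K.T;return p[:,:2]/p[:,2:]
def c2w(C,p): return C[1]@np.array(p)+C[2]
def look(n,f):
    s=sense();im=read_camera(n);cv2.imwrite(f"pics/{f}.png",im[:,:,::-1]);np.save(f"pics/{f}.npy",im);return cam(n,s),im
E
python3 - <<'E'
from h import *
C=cam("top");im=np.load("pics/top0.npy")
for t in ["snack_box"]:
  for d in silhouettes("top",t):
    r=d["region"].astype(np.uint8); 
    if r.sum()<20: continue
    rc=cv2.minAreaRect(cv2.findContours(r,0,1)[0][0]); W=p2w(C,cv2.boxPoints(rc),.03)
    print(t,d["confidence"],r.sum(),np.round(rc[0],0),np.round(np.linalg.norm(np.diff(W,axis=0),axis=1),3),W.mean(0).round(3))
for t in ["caddy","pocket","leg","crossbar","tongue","pointer","mark","lever_tip","snack_box","carrier","cup","orange_box","teal_box"]:
  for d in mark_of("top",t)[:4]:
    w=c2w(C,d["location"]);print(t,round(d["confidence"],2),w.round(3),w2p(C,w).round(0))
crop=im[200:350,130:400];cv2.imwrite("pics/crop0.png",cv2.resize(crop,None,fx=2.9,fy=2.9,interpolation=cv2.INTER_CUBIC)[:,:,::-1])
print(sense()["clock"])
E
```

```text
snack_box 0.96 1061 [238. 318.] [0.07  0.113 0.069] [0.367 0.182 0.03 ]
snack_box 0.8 613 [211. 269.] [0.09  0.052 0.09 ] [0.499 0.259 0.03 ]
snack_box 0.75 1108 [155. 268.] [0.114 0.075 0.114] [0.5   0.411 0.03 ]
caddy 0.89 [ 0.558 -0.044 -0.002] [[322. 249.]]
pocket 0.77 [0.563 0.037 0.011] [[293. 246.]]
pocket 0.33 [ 0.56  -0.033  0.046] [[319. 246.]]
leg 0.59 [ 0.554 -0.098  0.019] [[342. 249.]]
leg 0.53 [ 0.559 -0.034  0.046] [[319. 246.]]
leg 0.44 [ 0.597 -0.076  0.022] [[334. 234.]]
crossbar 0.84 [ 0.558 -0.096  0.034] [[342. 247.]]
crossbar 0.27 [ 0.5    0.259 -0.004] [[214. 269.]]
tongue 0.74 [ 0.557 -0.032  0.048] [[318. 247.]]
pointer 0.8 [ 0.597 -0.078  0.019] [[335. 234.]]
mark 0.62 [ 0.557 -0.035  0.046] [[319. 247.]]
mark 0.35 [ 0.606 -0.031  0.006] [[318. 231.]]
lever_tip 0.66 [ 0.584 -0.107  0.032] [[345. 238.]]
snack_box 0.95 [ 0.502  0.414 -0.   ] [[158. 268.]]
snack_box 0.89 [ 0.365  0.187 -0.001] [[238. 318.]]
snack_box 0.82 [ 0.499  0.261 -0.002] [[213. 269.]]
carrier 0.58 [ 0.561 -0.442 -0.003] [[464. 248.]]
cup 0.84 [ 0.383 -0.401  0.001] [[452. 312.]]
cup 0.68 [ 0.551 -0.098  0.015] [[342. 251.]]
orange_box 0.69 [ 0.77   0.051 -0.002] [[289. 175.]]
orange_box 0.46 [ 0.582 -0.107  0.032] [[345. 238.]]
teal_box 0.85 [ 0.723  0.236 -0.004] [[224. 191.]]
0.85
```

View pics/crop0.png

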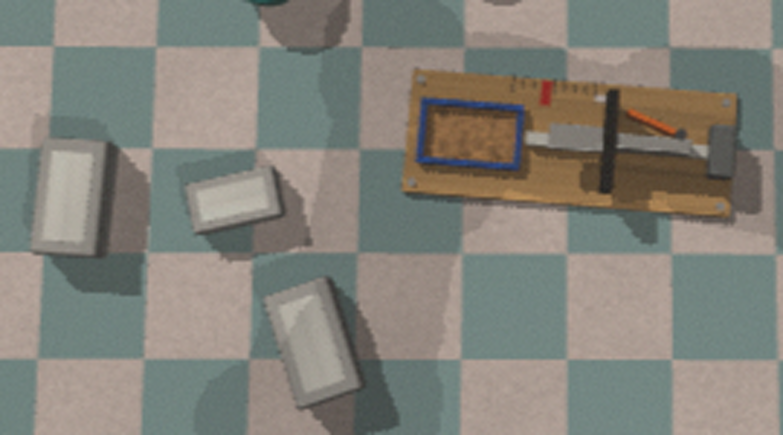

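Candidates for the snack box in the top picture are (155,268) at 114x75 mm, (238,318) at 113x70 mm and (210,268) at 90x52 mm. There is also an upright box at scene (590,170). Only the one at (210,268) fits 84x48 mm, because the masks include some side face. I'll bring the wrist camera over it next.

```bash
python3 - <<'E'
from h import *
s=sense();M=q2R(s["eef_rot"]);print(M.round(3));p=np.array(s["ee_pos"])
for t in ([.42,-.2,.25],[.5,.26,.2]):
    print(t,(M.T@(np.array(t)-p)*100).round(1)); p=np.array(t)
E
```

```text
[[ 0.319 -0.     0.948]
 [-0.948  0.     0.319]
 [-0.    -1.     0.   ]]
[0.42, -0.2, 0.25] [-25.1  -1.9  33.4]
[0.5, 0.26, 0.2] [-41.    5.   22.3]
```

Emit:
arm_command(rows=[[8.5, [0, 0, 0], -0.13], [8.5, [0, 0, 0], -0.13], [8.5, [0, 0, 0], -0.13], [8.5, [0, 0, 0], -0.13], [8.5, [0, 0, 0], -0.13], [8.5, [0, 0, 0], -0.13], [8.5, [0, 0, 0], -0.13], [8.5, [0, 0, 0], -0.13], [8.5, [0, 0, 0], -0.13], [8.5, [0, 0, 0], -0.13], [8.5, [0, 0, 0], -0.13]])

```text
clock: 1.95
ee_pos: [0.1834, -0.5449, 0.2313]
eef_rot: [0.704, -0.704, -0.067, 0.067]
force: [-0.0, 0.3, 0.3]
gripper_width: 0.0849
```

Emit:
arm_command(rows=[[8.5, [2.55, -0.16, 2.37], 0], [8.5, [2.55, -0.16, 2.37], 0], [8.5, [2.55, -0.16, 2.37], 0], [8.5, [2.55, -0.16, 2.37], 0], [8.5, [2.55, -0.16, 2.37], 0], [8.5, [2.55, -0.16, 2.37], 0], [8.5, [2.55, -0.16, 2.37], 0], [8.5, [2.55, -0.16, 2.37], 0], [8.5, [2.55, -0.16, 2.37], 0], [8.5, [2.55, -0.16, 2.37], 0], [8.5, [2.55, -0.16, 2.37], 0], [8.5, [2.55, -0.16, 2.37], 0]])

```text
clock: 3.15
ee_pos: [0.433, -0.2081, 0.2507]
eef_rot: [-0.704, 0.704, 0.065, -0.065]
force: [0.2, -0.4, -0.3]
gripper_width: 0.085
```

Emit:
arm_command(rows=[[8.5, [1.27, 0.36, 3.08], 0], [8.5, [1.27, 0.36, 3.08], 0], [8.5, [1.27, 0.36, 3.08], 0], [8.5, [1.27, 0.36, 3.08], 0], [8.5, [1.27, 0.36, 3.08], 0], [8.5, [1.27, 0.36, 3.08], 0], [8.5, [1.27, 0.36, 3.08], 0], [8.5, [1.27, 0.36, 3.08], 0], [8.5, [1.27, 0.36, 3.08], 0], [8.5, [1.27, 0.36, 3.08], 0], [8.5, [1.27, 0.36, 3.08], 0], [8.5, [1.27, 0.36, 3.08], 0], [8.5, [1.27, 0.36, 3.08], 0], [8.5, [1.27, 0.36, 3.08], 0]])

```text
clock: 4.55
ee_pos: [0.5283, 0.2485, 0.2]
eef_rot: [-0.704, 0.704, 0.065, -0.065]
force: [0.9, 0.3, -0.2]
gripper_width: 0.0851
```

```bash
cat > box.py <<'E'
from h import *
def boxfit(C,im,region,ztop,f=None):
    pass
E
python3 - <<'E'
from h import *
C,im=look("wrist","w1")
s=sense();M=q2R(s["eef_rot"]);print(M.round(3).tolist(),np.round(s["q"],2))
for d in silhouettes("wrist","snack_box"):
    r=d["region"].astype(np.uint8);rc=cv2.minAreaRect(max(cv2.findContours(r,0,1)[0],key=len));print(d["confidence"],np.round(rc[0]),r.sum(),np.round(p2w(C,cv2.boxPoints(rc),.032),4).tolist())
for d in mark_of("wrist","snack_box"):
    print(d["confidence"],c2w(C,d["location"]).round(4))
E
```

```text
[[0.982, -0.001, -0.187], [0.187, 0.003, 0.982], [-0.0, -1.0, 0.003]] [-0.35  0.77 -0.31  1.48  0.27  0.93 -0.55]
0.92 [280. 182.] 6502 [[0.4657, 0.3029, 0.032], [0.5118, 0.3134, 0.032], [0.5307, 0.2303, 0.032], [0.4803, 0.2186, 0.032]]
0.79 [316.  21.] 3873 [[0.4492, 0.3863, 0.032], [0.5534, 0.4057, 0.032], [0.5598, 0.3806, 0.032], [0.4523, 0.3606, 0.032]]
0.69 [109. 248.] 11715 [[0.2992, 0.2007, 0.032], [0.4203, 0.243, 0.032], [0.4358, 0.1747, 0.032], [0.3062, 0.1279, 0.032]]
0.97 [ 4.981e-01  2.668e-01 -1.000e-04]
0.6 [ 0.3626  0.1899 -0.0027]
```

View pics/w1.png

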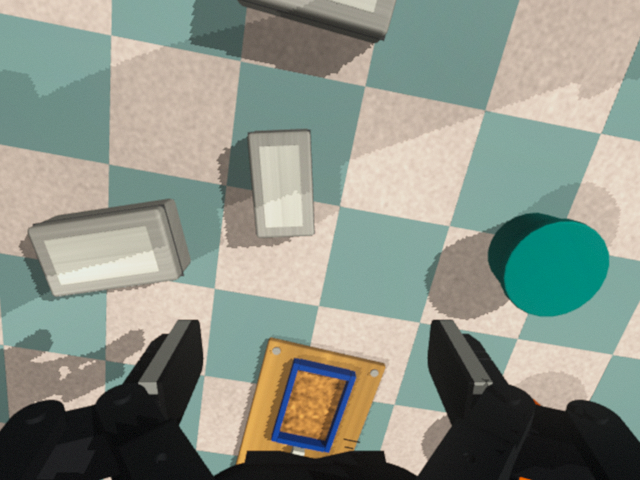

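Emit:
arm_command(rows=[[8.5, [-0.7, 2.5, 0.6], 0], [8.5, [-0.7, 2.5, 0.6], 0], [8.5, [-0.7, 2.5, 0.6], 0], [8.5, [-0.7, 2.5, 0.6], 0], [8.5, [0, 0, 0], 0]])

```text
clock: 5.2
ee_pos: [0.4947, 0.2649, 0.0982]
eef_rot: [-0.704, 0.705, 0.064, -0.067]
force: [-0.1, -0.1, 1.2]
gripper_width: 0.0849
```

```bash
python3 - <<'E'
from h import *
C,im=look("wrist","w2")
s=sense();M=q2R(s["eef_rot"]);print(np.round(s["ee_pos"],4),np.arctan2(M[1,0],M[0,0]))
for d in silhouettes("wrist","snack_box")[:1]:
    r=d["region"].astype(np.uint8);c=max(cv2.findContours(r,0,1)[0],key=len);rc=cv2.minAreaRect(c);W=p2w(C,cv2.boxPoints(rc),.032);print(d["confidence"],cv2.boxPoints(rc).round(1).tolist(),W.round(4).tolist(),W.mean(0))
    o=im[:,:,::-1].copy();cv2.drawContours(o,[c],-1,(0,0,255),1);cv2.imwrite("pics/w2b.png",o)
E
```

```text
[0.496  0.2649 0.0999] 0.18403713538734465
0.93 [[263.0, 0.0], [505.0, 0.0], [505.0, 61.0], [263.0, 61.0]] [[0.4472, 0.3867, 0.032], [0.5557, 0.4069, 0.032], [0.5643, 0.3826, 0.032], [0.4509, 0.3614, 0.032]] [0.50453361 0.38438504 0.032     ]
```

View pics/w2b.png

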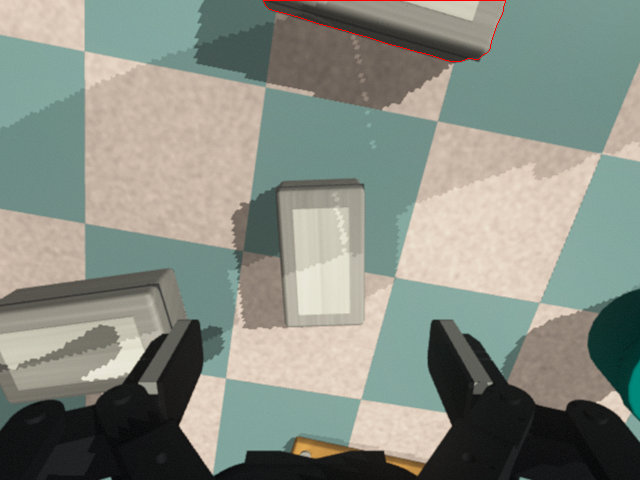

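```bash
python3 - <<'E'
from h import *
im=np.load("pics/w2.npy")[170:340,260:390]
cv2.imwrite("pics/w2c.png",cv2.resize(im,None,fx=3.5,fy=3.5,interpolation=cv2.INTER_CUBIC)[:,:,::-1])
C=cam("wrist")
W=p2w(C,[[280,187],[364,187],[364,324],[286,326]],.032);print(W.round(4).tolist(),W.mean(0).round(4))
E
```

```text
[[0.4707, 0.3024, 0.032], [0.5149, 0.3106, 0.032], [0.5334, 0.2291, 0.032], [0.4874, 0.2191, 0.032]] [0.5016 0.2653 0.032 ]
```

View pics/w2c.png

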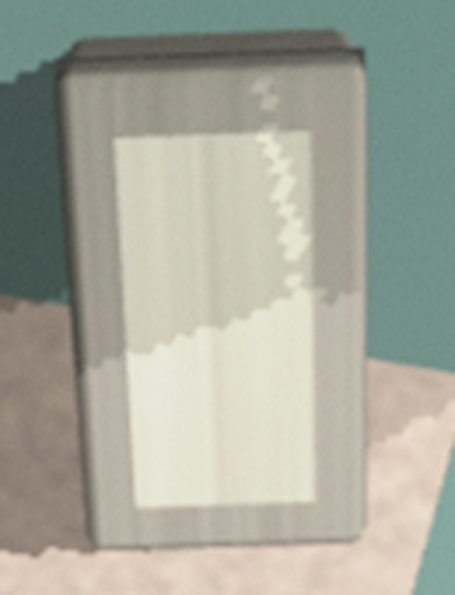

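Emit:
arm_command(rows=[[8.5, [0.5, 1.0, -0.1], -0.02], [8.5, [0, 2.5, 0], 0], [8.5, [0, 2.5, 0], 0], [8.5, [0, 1.8, 0], 0], [8.5, [0, 0.9, 0], 0], [8.5, [0, 0, 0], 0]])

```text
clock: 5.9
ee_pos: [0.5017, 0.2652, 0.0127]
eef_rot: [-0.703, 0.704, 0.072, -0.072]
force: [-0.1, 0.1, 0.7]
gripper_width: 0.085
```

Emit:
arm_command(rows=[[4.0, [0, 0, 0], 0], [4.0, [0, 0, 0], 0], [4.0, [0, 0, 0], 0], [4.0, [0, 0, 0], 0], [4.0, [0, 0, 0], 0], [4.0, [0, 0, 0], 0], [4.0, [0, 0, 0], 0], [4.0, [0, 0, 0], 0]], squeeze=40)

```text
clock: 6.7
ee_pos: [0.5017, 0.2657, 0.0141]
eef_rot: [0.704, -0.703, -0.072, 0.072]
force: [-2.0, -2.2, 10.1]
gripper_width: 0.0472
```

```bash
python3 - <<'E'
from h import *
look("wrist","w3")
s=sense();print(s["ee_pos"],s["clock"],s["gripper_width"],s["force"])
E
```

```text
[0.50168632 0.26565907 0.0141287 ] 6.75 0.04722870901105573 [-2.25115927 -0.72652927  9.90759474]
```

View pics/w3.png

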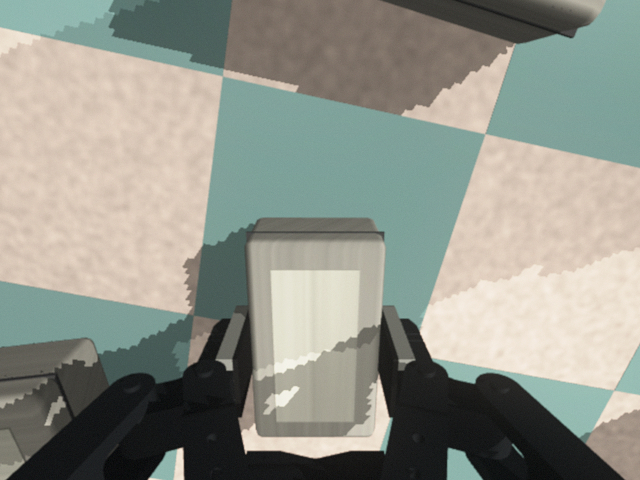

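Emit:
arm_command(rows=[[4.0, [0, -1, 0], 0], [4.0, [0, -3, 0], 0], [4.0, [0, -4, 0], 0], [4.0, [0, -4, 0], 0], [4.0, [0, 0, 0], 0.13], [4.0, [0, 0, 0], 0.13], [4.0, [0.83, 0, -3.47], 0], [4.0, [0.83, 0, -3.47], 0], [4.0, [0.83, 0, -3.47], 0], [4.0, [0.83, 0, -3.47], 0], [4.0, [0.83, 0, -3.47], 0], [4.0, [0.83, 0, -3.47], 0], [4.0, [0.83, 0, -3.47], 0], [4.0, [0.83, 0, -3.47], 0], [4.0, [0.83, 0, -3.47], 0], [4.0, [0, 0, 0], 0], [4.0, [0, 0, 0], 0]])

```text
clock: 8.45
ee_pos: [0.5584, -0.0509, 0.1337]
eef_rot: [0.707, -0.707, 0.02, -0.02]
force: [-0.1, 0.7, -2.0]
gripper_width: 0.047
```

```bash
python3 - <<'E'
from h import *
C,im=look("wrist","w4")
s=sense();M=q2R(s["eef_rot"]);print(s["ee_pos"],np.arctan2(M[1,0],M[0,0]),s["clock"],s["gripper_width"],M.round(3).tolist())
for t in ["pocket","mark","pointer","crossbar","caddy"]:
  for d in mark_of("wrist",t)[:2]:
    w=c2w(C,d["location"]);print(t,round(d["confidence"],2),w.round(4),w2p(C,w).round(0))
E
```

```text
[ 0.55845515 -0.0498527   0.13365702] -0.055680589702178 8.5 0.046724661123212226 [[0.998, 0.0, 0.056], [-0.056, 0.001, 0.998], [0.0, -1.0, 0.001]]
pocket 0.85 [0.5609 0.0466 0.009 ] [[310.  80.]]
mark 0.73 [ 0.5583 -0.0435  0.0023] [[315. 217.]]
mark 0.56 [ 0.6069 -0.0298  0.0088] [[385. 196.]]
caddy 0.84 [ 0.555  -0.0445  0.003 ] [[310. 219.]]
```

View pics/w4.png

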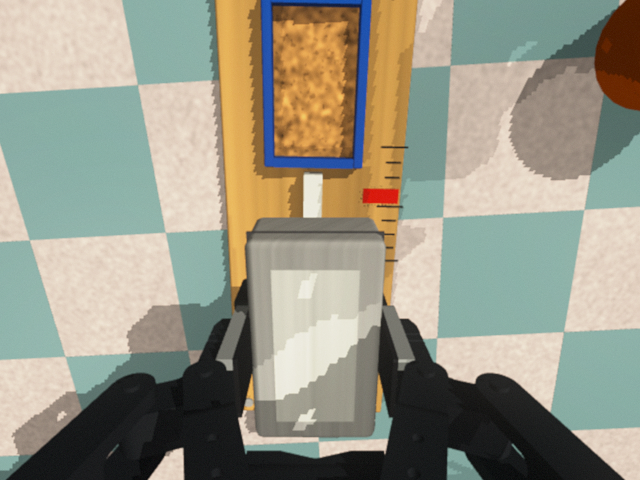

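```bash
python3 - <<'E'
from h import *
im=np.load("pics/w4.npy");C=cam("wrist");s=sense()
hsv=cv2.cvtColor(im,cv2.COLOR_RGB2HSV)
m=((hsv[...,0]>105)&(hsv[...,0]<130)&(hsv[...,1]>150)).astype(np.uint8)
n,l,st,_=cv2.connectedComponentsWithStats(m);k=1+st[1:,4].argmax();m=l==k;print(st[k])
rows=np.arange(10,150)
L=np.array([[np.where(m[r])[0].min()-.5,r] for r in rows]);Rr=np.array([[np.where(m[r])[0].max()+.5,r] for r in rows])
cols=np.arange(275,355);B=np.array([[c,np.where(m[:,c])[0].max()+.5] for c in cols])
M=q2R(s["eef_rot"]);p=np.array(s["ee_pos"])
for nme,P in (("L",L),("R",Rr),("B",B)):
    W=p2w(C,P,.018)
    if nme=="B": f=np.polyfit(W[:,0],W[:,1],1);print(nme,f,"yaw",np.arctan(f[0]))
    else: f=np.polyfit(W[:,1],W[:,0],1);print(nme,f,"yaw",-np.arctan(f[0]))
    res=W[:,0 if nme!="B" else 1]-np.polyval(f,W[:,1 if nme!="B" else 0]);print(res.std())
    exec(f"f{nme}=f")
# centre: yaw avg
psi=(-np.arctan(fL[0])-np.arctan(fR[0]))/2
ex=np.array([np.cos(psi),np.sin(psi)]);ey=np.array([-np.sin(psi),np.cos(psi)])
Wl=p2w(C,L,.018)[:,:2].mean(0);Wr=p2w(C,Rr,.018)[:,:2].mean(0);Wb=p2w(C,B,.018)[:,:2].mean(0)
print("psi",psi,"width",(Wr-Wl)@ex)
c=ex*((Wl+Wr)/2@ex)+ey*(Wb@ey+.0495);print("pocket c",c)
# red mark
rm=((hsv[...,0]<6)|(hsv[...,0]>174))&(hsv[...,1]>180)&(hsv[...,2]>120);n,l,st,ce=cv2.connectedComponentsWithStats(rm.astype(np.uint8));
for i in range(1,n):
    if st[i,4]>100 and st[i,0]<450: w=p2w(C,ce[i],.009)[0];print("red",ce[i],st[i],w, "caddy rel pocket",(w[:2]-c)@ex,(w[:2]-c)@ey)
# box
Wx=p2w(C,[[247,236],[384,236],[378,436],[255,436]],.1337-.0141+.032);Tl=(Wx-p)@M
print("box corners tool",Tl.round(4).tolist(),Tl.mean(0))
E
```

```text
[ 261    0  110  168 4454]
L [0.07373657 0.52854144] yaw -0.07360336946535015
0.00017584186631115385
R [0.07440511 0.59062715] yaw -0.07426826371568218
0.0001735280758366212
B [-0.07314004  0.03625217] yaw -0.07301003604884804
0.0001599566644460876
psi -0.07393581659051617 width 0.06194719176246857
pocket c [0.56289582 0.04471513]
red [379.93568465 195.54979253] [363 189  35  14 482] [ 0.60349041 -0.02777642  0.009     ] caddy rel pocket 0.045838524319361154 -0.06929483476952424
box corners tool [[-0.0225, -0.0183, 0.043], [0.0224, -0.0183, 0.0431], [0.0247, -0.0183, -0.0403], [-0.0239, -0.0183, -0.0404]] [ 0.00014687 -0.01831889  0.00134187]
```

```bash
python3 - <<'E'
from h import *
im=np.load("pics/w4.npy")[205:450,230:400]
cv2.imwrite("pics/w4c.png",cv2.resize(im,None,fx=2.4,fy=2.4,interpolation=cv2.INTER_CUBIC)[:,:,::-1])
E
```

```text
(no output)
```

View pics/w4c.png

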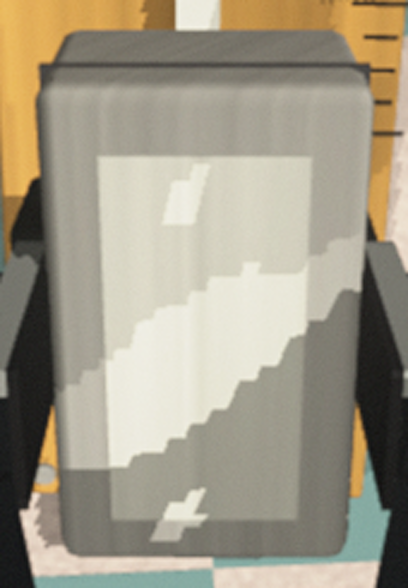

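Emit:
arm_command(rows=[[4.0, [0, 0, 0], 0.018], [4.0, [-0.09, 0, 3.1], 0], [4.0, [-0.09, 0, 3.1], 0], [4.0, [-0.08, 0, 3.09], 0], [4.0, [0, 3.2, 0], 0], [4.0, [0, 3.2, 0], 0], [4.0, [0, 3.2, 0], 0], [4.0, [0, 0, 0], 0], [4.0, [0, 0, 0], 0]])

```text
clock: 9.65
ee_pos: [0.5628, 0.0426, 0.0378]
eef_rot: [0.707, -0.707, 0.026, -0.026]
force: [0.0, 0.3, -1.7]
gripper_width: 0.0471
```

```bash
python3 - <<'E'
from h import *
C,im=look("wrist","w5");look("scene","s5")
s=sense();M=q2R(s["eef_rot"]);print(s["ee_pos"],np.arctan2(M[1,0],M[0,0]),s["clock"],s["gripper_width"],s["force"])
i=cv2.imread("pics/s5.png")[190:310,240:430];cv2.imwrite("pics/s5c.png",cv2.resize(i,None,fx=4,fy=4,interpolation=2))
E
```

```text
[0.56330712 0.04248246 0.0386595 ] -0.07435772682396712 9.75 0.04729005662445852 [ 0.11613077 -0.22094031 -2.27719653]
```

View pics/w5.png

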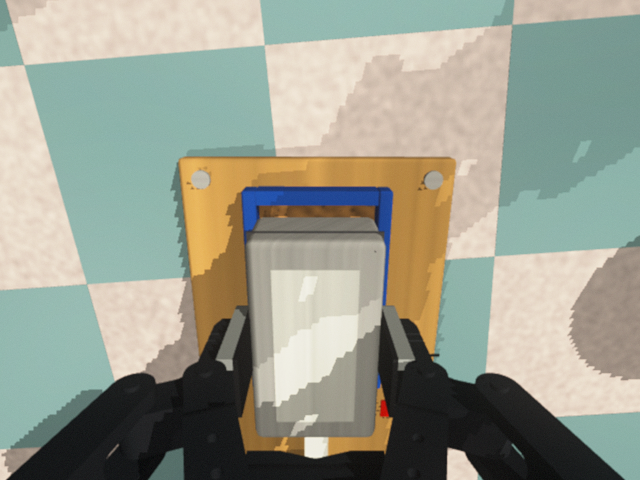

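View pics/s5c.png

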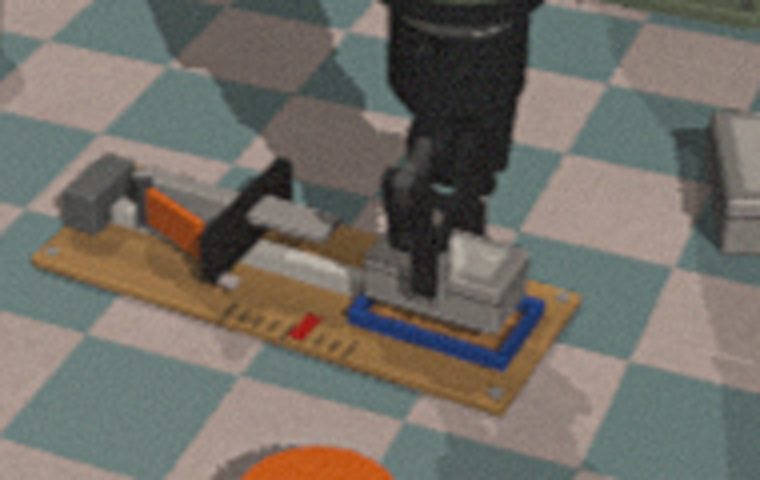

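```bash
python3 - <<'E'
from h import *
im=np.load("pics/w5.npy");C=cam("wrist");s=sense();M=q2R(s["eef_rot"]);p=np.array(s["ee_pos"])
hsv=cv2.cvtColor(im,cv2.COLOR_RGB2HSV)
m=((hsv[...,0]>105)&(hsv[...,0]<130)&(hsv[...,1]>150))
cols=np.arange(250,386);T=np.array([[c,np.where(m[:,c])[0].min()-.5] for c in cols])
rows=np.arange(192,205);L=np.array([[np.where(m[r])[0].min()-.5,r] for r in rows]);Rr=np.array([[np.where(m[r])[0].max()+.5,r] for r in rows])
rows2=np.arange(192,290,8);print([(r,np.where(m[r])[0].min(),np.where(m[r])[0].max()) for r in rows2])
f=lambda P:(p2w(C,P,.018)-p)@M
t=f(T);l=f(L);r=f(Rr)
print("far edge z tool",t[:,2].mean(),"slope",np.polyfit(t[:,0],t[:,2],1)[0],"L x",l[:,0].mean(),"R x",r[:,0].mean(),"centre x",(l[:,0].mean()+r[:,0].mean())/2,"centre z",t[:,2].mean()-.0495)
# box edges on rows
for zt in (.032,.026):
  zz=p[2]-.0141+zt
  B=(p2w(C,[[247,236],[384,236],[378,436],[255,436]],zz)-p)@M;print(B.round(4).tolist())
i=im[175:300,225:410];cv2.imwrite("pics/w5c.png",cv2.resize(i,None,fx=4,fy=4,interpolation=2)[:,:,::-1])
E
```

```text
[(np.int64(192), np.int64(242), np.int64(391)), (np.int64(200), np.int64(243), np.int64(391)), (np.int64(208), np.int64(243), np.int64(391)), (np.int64(216), np.int64(243), np.int64(390)), (np.int64(224), np.int64(244), np.int64(390)), (np.int64(232), np.int64(385), np.int64(389)), (np.int64(240), np.int64(245), np.int64(389)), (np.int64(248), np.int64(387), np.int64(388)), (np.int64(256), np.int64(386), np.int64(387)), (np.int64(264), np.int64(386), np.int64(387)), (np.int64(272), np.int64(385), np.int64(386)), (np.int64(280), np.int64(385), np.int64(386)), (np.int64(288), np.int64(384), np.int64(385))]
far edge z tool 0.05128029062667851 slope -0.004141372578339998 L x -0.030732784928036033 R x 0.031584027445124216 centre x 0.0004256212585440917 centre z 0.0017802906266785046
[[-0.0226, -0.0179, 0.0429], [0.0224, -0.0178, 0.0429], [0.0248, -0.0179, -0.0408], [-0.024, -0.018, -0.0408]]
[[-0.0237, -0.0119, 0.0409], [0.0235, -0.0118, 0.0409], [0.026, -0.0119, -0.0468], [-0.0252, -0.012, -0.0468]]
```

View pics/w5c.png

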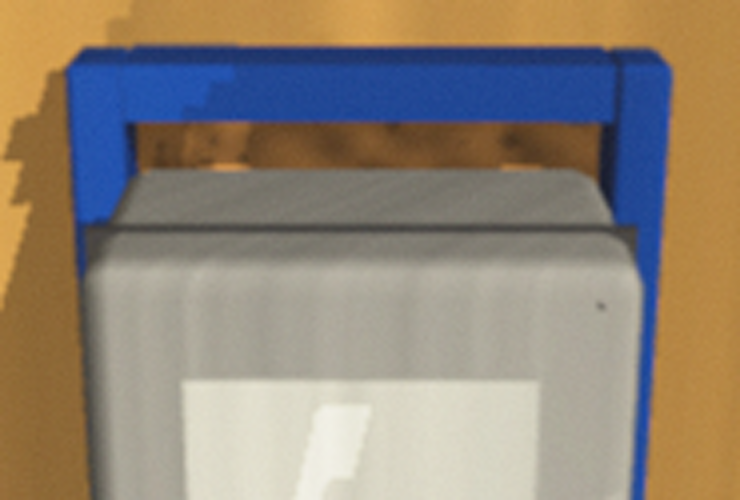

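Emit:
arm_command(rows=[[4.0, [0.03, 0, 0.12], 0], [4.0, [0, 0.3, 0], 0], [4.0, [0, 0.3, 0], 0], [4.0, [0, 0.2, 0], 0], [4.0, [0, 0, 0], 0]])

```text
clock: 10.25
ee_pos: [0.563, 0.0435, 0.0288]
eef_rot: [-0.707, 0.707, -0.026, 0.026]
force: [0.9, 0.1, -1.6]
gripper_width: 0.0472
```

```bash
python3 - <<'E'
from h import *
C,im=look("wrist","w6")
s=sense();M=q2R(s["eef_rot"]);print(s["ee_pos"],np.arctan2(M[1,0],M[0,0]),s["clock"],s["gripper_width"],s["force"])
i=im[175:450,215:420];cv2.imwrite("pics/w6c.png",cv2.resize(i,None,fx=2.9,fy=2.9,interpolation=2)[:,:,::-1])
E
```

```text
[0.56301513 0.04354645 0.02895165] -0.0740276599389042 10.3 0.04735471522247161 [ 0.70931385  0.23064846 -1.98657503]
```

View pics/w6c.png

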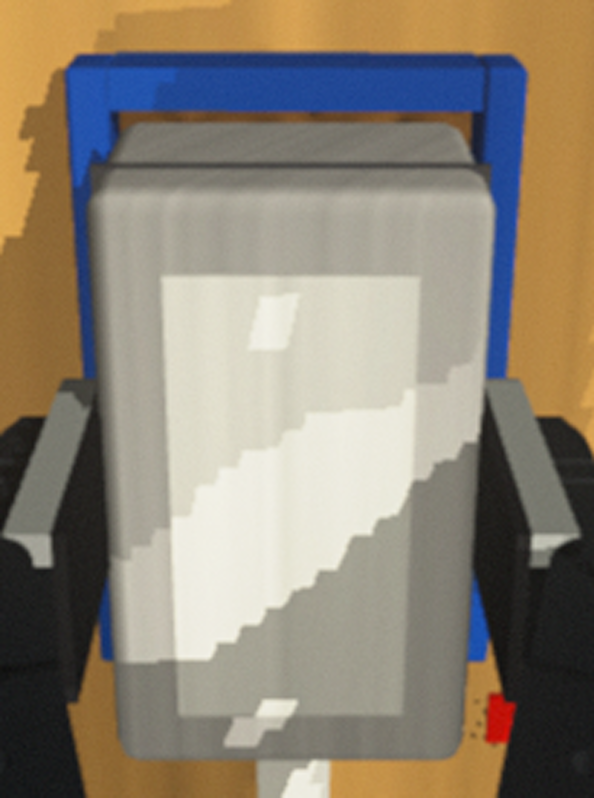

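Emit:
arm_command(rows=[[4.0, [0, 0.2, 0], 0], [4.0, [0, 0.2, 0], 0], [4.0, [0, 0.2, 0], 0], [4.0, [0, 0.1, 0], 0], [4.0, [0, 0.1, 0], 0], [4.0, [0, 0, 0], 0]])

```text
clock: 10.9
ee_pos: [0.5631, 0.0435, 0.0221]
eef_rot: [-0.707, 0.707, -0.026, 0.026]
force: [-7.0, 0.3, 23.3]
gripper_width: 0.0469
```

```bash
python3 - <<'E'
from h import *
C,im=look("wrist","w7")
s=sense();M=q2R(s["eef_rot"]);print(s["ee_pos"],np.arctan2(M[1,0],M[0,0]),s["clock"],s["gripper_width"],s["force"],s["torque"])
i=im[175:450,215:420];cv2.imwrite("pics/w7c.png",cv2.resize(i,None,fx=2.9,fy=2.9,interpolation=2)[:,:,::-1])
E
```

```text
[0.56309905 0.04357828 0.02212638] -0.07400853807195434 10.95 0.047344141922400454 [-8.07544887 -1.16757425 22.27130509] [-0.11434067  1.58746961  0.06105217]
```

View pics/w7c.png

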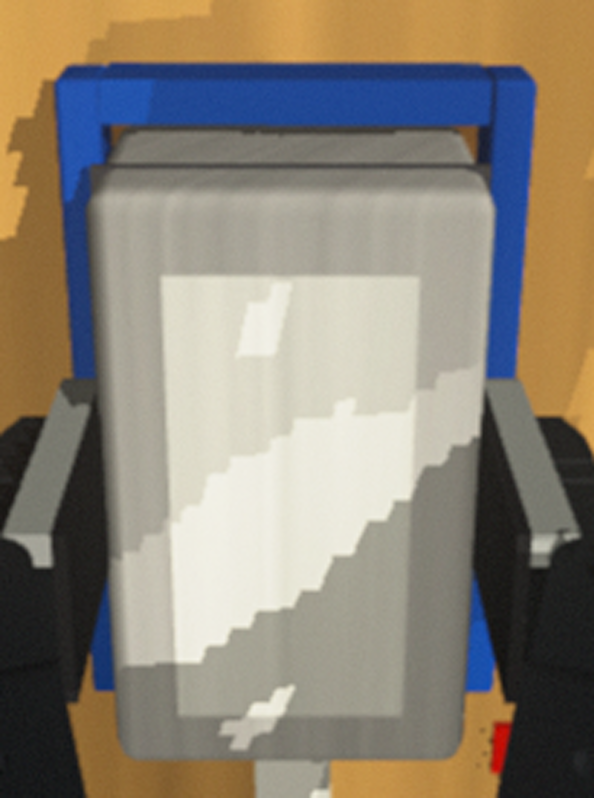

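Emit:
arm_command(rows=[[4.0, [0, -0.1, 0], 0], [5.2, [0, 0, 0], 0], [6.0, [0, 0, 0], 0], [8.5, [0, 0, 0], 0], [8.5, [0, 0, 0], 0], [8.5, [0, 0, 0], 0], [8.5, [0, 0, 0], 0], [8.5, [0, -2, 0], 0], [8.5, [0, -3, 0], 0], [8.5, [0, -3, 0], 0], [8.5, [0, -3, 0], 0], [8.5, [0, 0, 0], 0]], squeeze=40)

```text
clock: 12.15
ee_pos: [0.5645, 0.0437, 0.1354]
eef_rot: [0.707, -0.706, 0.025, -0.028]
force: [0.0, -0.5, -1.0]
gripper_width: 0.0853
```

```bash
python3 - <<'E'
from h import *
C,im=look("wrist","w8");look("scene","s8")
s=sense();M=q2R(s["eef_rot"]);print(s["ee_pos"],np.arctan2(M[1,0],M[0,0]),s["clock"],s["gripper_width"],s["force"],s["torque"])
i=cv2.imread("pics/s8.png")[190:310,240:430];cv2.imwrite("pics/s8c.png",cv2.resize(i,None,fx=4,fy=4,interpolation=2))
for t in ["pocket","mark","snack_box"]:
  for d in mark_of("wrist",t)[:2]:
    w=c2w(C,d["location"]);print(t,round(d["confidence"],2),w.round(4),w2p(C,w).round(0))
E
```

```text
[0.56323422 0.04344697 0.13226939] -0.07413899103936755 12.25 0.08526328521905978 [-0.28687293 -0.22066268 -0.03383273] [-0.01018409  0.00139677 -0.02832735]
pocket 0.16 [0.5612 0.0432 0.0058] [[310. 229.]]
mark 0.7 [ 0.6061 -0.0316  0.0096] [[376. 319.]]
mark 0.62 [ 0.5589 -0.1049  0.0351] [[322. 425.]]
snack_box 0.57 [0.5607 0.0413 0.0062] [[309. 231.]]
```

View pics/w8.png

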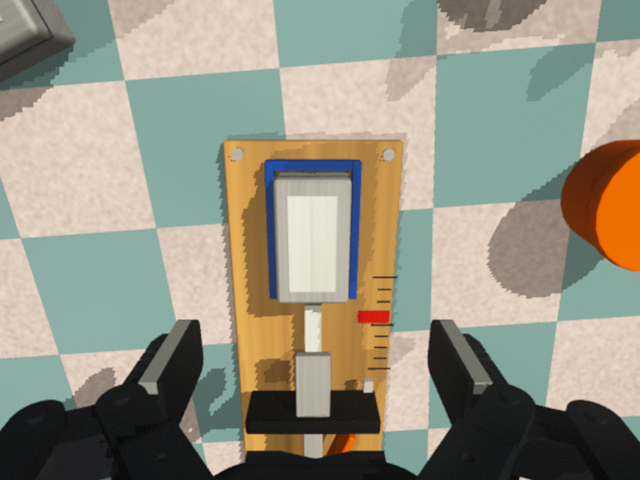

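View pics/s8c.png

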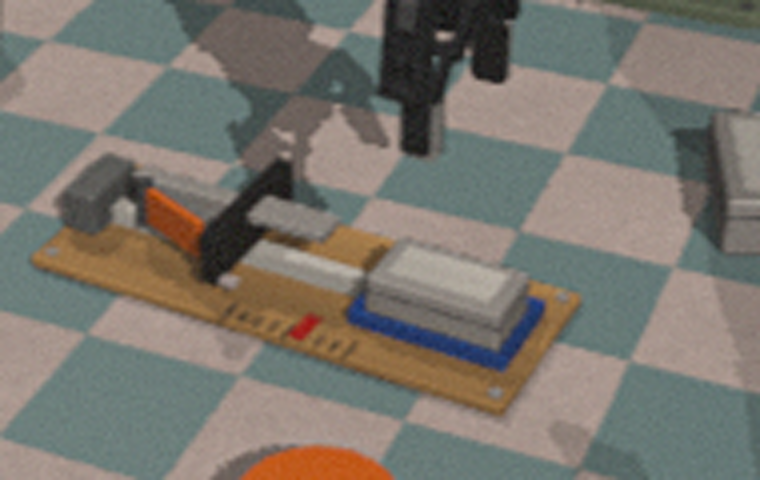

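```bash
python3 - <<'E'
from h import *
im=np.load("pics/w8.npy");C=cam("wrist");psi=-.074
ex=np.array([np.cos(psi),np.sin(psi)]);ey=np.array([-np.sin(psi),np.cos(psi)]);c=np.array([.563,.0442])
f=lambda uv,z:(lambda w:(w[:2].round(4),round((w[:2]-c)@ex,4),round((w[:2]-c)@ey,4)))(p2w(C,[uv],z)[0])
hsv=cv2.cvtColor(im,cv2.COLOR_RGB2HSV)
rm=((hsv[...,0]<6)|(hsv[...,0]>174))&(hsv[...,1]>180)&(hsv[...,2]>120);n,l,st,ce=cv2.connectedComponentsWithStats(rm.astype(np.uint8))
for i in range(1,n):
    if st[i,4]>100 and st[i,0]<450: print("red",ce[i],st[i],f(ce[i],.0085))
print("ptr",f([368.5,380],.024))
print("bar L,R front",f([246,392],.054),f([379,392],.054))
print("bar L,R rear",f([247,432],.054),f([379,432],.054))
print("tongue L,R tip",f([297,352],.05),f([330,352],.05))
i=im[290:470,230:410];cv2.imwrite("pics/w8c.png",cv2.resize(i,None,fx=3.3,fy=3.3,interpolation=2)[:,:,::-1])
E
```

```text
red [373.06963788 316.33147632] [358 311  31  12 359] (array([ 0.6007, -0.0271]), np.float64(0.0428), np.float64(-0.0683))
ptr (array([ 0.594, -0.072]), np.float64(0.0395), np.float64(-0.1135))
bar L,R front (array([ 0.509 , -0.0518]), np.float64(-0.0467), np.float64(-0.0997)) (array([ 0.5977, -0.0581]), np.float64(0.0422), np.float64(-0.0995))
bar L,R rear (array([ 0.5053, -0.0855]), np.float64(-0.0479), np.float64(-0.1336)) (array([ 0.597, -0.092]), np.float64(0.0439), np.float64(-0.1333))
tongue L,R tip (array([ 0.5454, -0.0258]), np.float64(-0.0124), np.float64(-0.0711)) (array([ 0.5669, -0.0273]), np.float64(0.0092), np.float64(-0.071))
```

View pics/w8c.png

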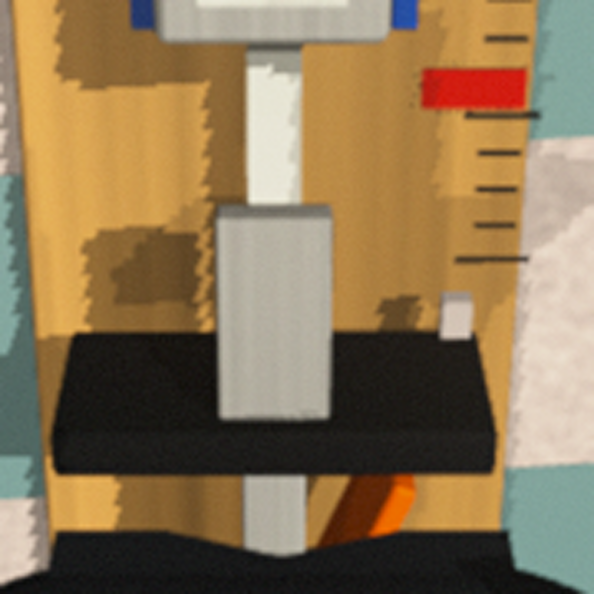

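Emit:
arm_command(rows=[[8.5, [0.05, 0, -3.05], 0], [8.5, [0.05, 0, -3.05], 0], [8.5, [0.05, 0, -3.05], 0], [8.5, [0.05, 0, -3.05], 0], [8.5, [0.03, 0, -3.05], 0], [8.5, [0, 0, 0], 0], [8.5, [0, 0, 0], 0]])

```text
clock: 13.1
ee_pos: [0.5539, -0.1088, 0.1314]
eef_rot: [0.707, -0.706, 0.027, -0.026]
force: [-0.7, 0.7, 0.5]
gripper_width: 0.085
```

```bash
python3 - <<'E'
from h import *
C,im=look("wrist","w9")
s=sense();M=q2R(s["eef_rot"]);p=np.array(s["ee_pos"]);print(s["ee_pos"],np.arctan2(M[1,0],M[0,0]),s["clock"],s["q"])
for t in ["crossbar","leg_grip","lever_tip","pointer","mark","tongue","leg","pocket"]:
  for d in mark_of("wrist",t)[:2]:
    w=c2w(C,d["location"]);print(t,round(d["confidence"],2),w.round(4),w2p(C,w).round(0),"tool",((w-p)@M).round(4))
E
```

```text
[ 0.55404634 -0.10796443  0.13156859] -0.07357655224863797 13.15 [ 0.29107678  0.83469004 -0.30295001  1.63574019  0.33903657  0.72420432
 -0.24779471]
crossbar 0.88 [ 0.5528 -0.0949  0.0351] [[312. 222.]] tool [-0.0021  0.0965  0.0129]
leg_grip 0.77 [ 0.5554 -0.1059  0.0341] [[318. 238.]] tool [0.0013 0.0975 0.0021]
lever_tip 0.93 [ 0.5785 -0.1035  0.0385] [[355. 234.]] tool [0.0241 0.0931 0.0062]
pointer 0.74 [ 0.6006 -0.0747  0.0225] [[386. 181.]] tool [0.0441 0.1091 0.0365]
mark 0.93 [ 0.606  -0.028   0.0054] [[388. 102.]] tool [0.046  0.1262 0.0835]
tongue 0.93 [ 0.5549 -0.0252  0.0457] [[306. 104.]] tool [-0.0051  0.0859  0.0825]
tongue 0.15 [ 0.5576 -0.1047  0.0346] [[321. 236.]] tool [0.0034 0.097  0.0034]
leg 0.74 [ 0.5524 -0.0927  0.0208] [[312. 213.]] tool [-0.0027  0.1108  0.0151]
pocket 0.24 [ 0.6063 -0.0316  0.0058] [[389. 108.]] tool [0.0466 0.1258 0.0799]
```

View pics/w9.png

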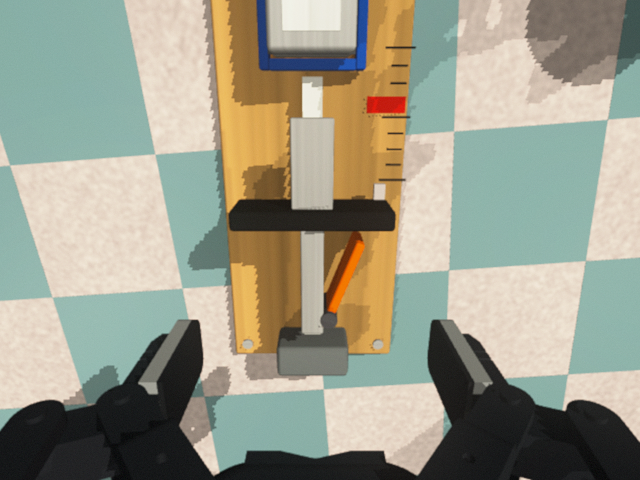

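```bash
python3 - <<'E'
from h import *
C=cam("wrist");s=sense();M=q2R(s["eef_rot"]);p=np.array(s["ee_pos"])
f=lambda u,v,z:((p2w(C,[[u,v]],z)[0]-p)@M).round(4)
print("rear top",f(312,230.5,.054),"bar L/R 245",f(302,245,.05),f(323.5,245,.05),"bar 320",f(302,320,.05),f(324,320,.05))
print("xbar ends",f(229,228,.054),f(395,228,.054))
print("ptr",f(380,184,.022),"mark",f(387,104.5,.0085),"lever tip",f(360,236,.048))
E
python3 - <<'E'
import cv2
i=cv2.imread("pics/w9.png")[80:380,210:420];cv2.imwrite("pics/w9c.png",cv2.resize(i,None,fx=2.6,fy=2.6,interpolation=2))
E
```

```text
rear top [-0.002   0.0781  0.0141] bar L/R 245 [-0.0081  0.0821  0.0038] [0.0048 0.0821 0.0038] bar 320 [-0.0086  0.0821 -0.047 ] [ 0.0054  0.0821 -0.047 ]
xbar ends [-0.05    0.0781  0.0156] [0.0458 0.0781 0.0157]
ptr [0.041  0.1101 0.035 ] mark [0.0449 0.1236 0.0829] lever tip [0.0265 0.0841 0.0088]
```

View pics/w9c.png

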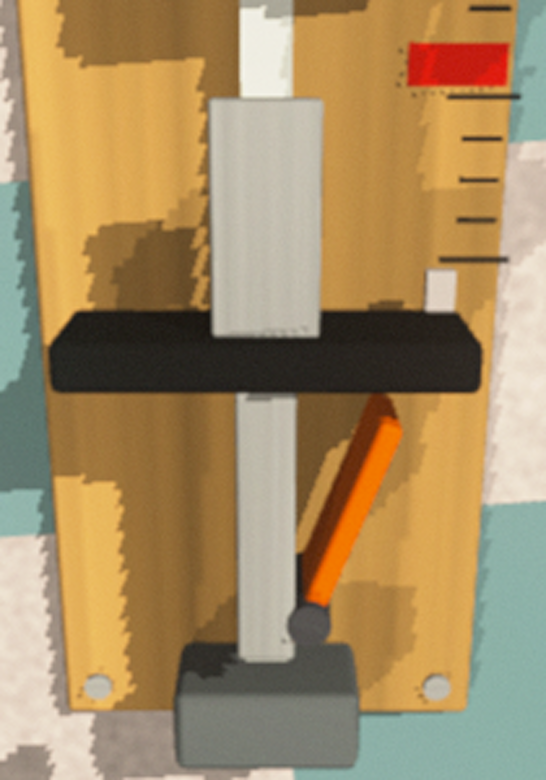

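Emit:
arm_command(rows=[[8.5, [0.12, 0, -0.5], 0], [8.5, [0, 3, 0], 0], [8.5, [0, 3, 0], 0], [8.5, [0, 3, 0], 0], [8.0, [0, 1.5, 0], 0], [7.8, [0, 0.8, 0], 0], [7.8, [0, 0, 0], 0], [7.8, [0, 0, 0], 0]], squeeze=40)

```text
clock: 14.35
ee_pos: [0.5555, -0.1139, 0.0201]
eef_rot: [-0.707, 0.707, -0.026, 0.027]
force: [-0.4, -0.4, 0.4]
gripper_width: 0.0781
```

```bash
python3 - <<'E'
from h import *
C,im=look("wrist","w10")
s=sense();M=q2R(s["eef_rot"]);p=np.array(s["ee_pos"]);print(s["ee_pos"],np.arctan2(M[1,0],M[0,0]),s["clock"],s["force"],s["gripper_width"])
E
```

```text
[ 0.55559312 -0.1139235   0.02024805] -0.07416651764193173 14.4 [-0.36454476  0.19675423  0.39689744] 0.07863267850334169
```

View pics/w10.png

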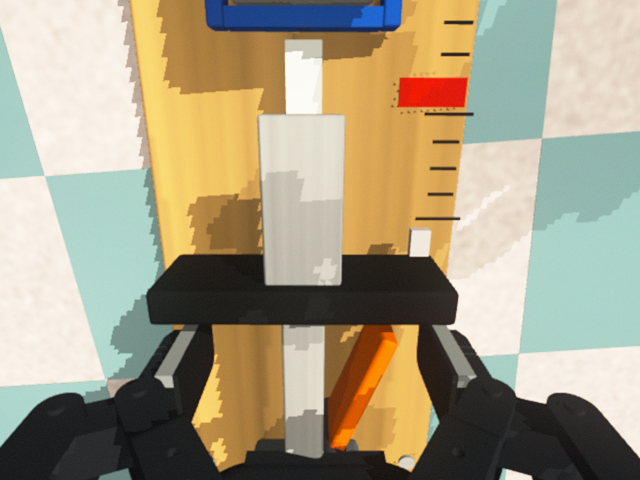

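Emit:
arm_command(rows=[[7.8, [0, 0.1, 0.5], 0], [7.8, [0, 0, 0.7], 0], [7.8, [0, 0, 0.8], 0], [7.8, [0, 0, 1.0], 0], [7.8, [0, 0, 1.0], 0], [7.8, [0, 0, 0.8], 0], [7.8, [0, 0, 0.3], 0], [7.8, [0, 0, 0], 0], [7.8, [0, 0, 0], 0]])

```text
clock: 15.3
ee_pos: [0.5586, -0.0631, 0.018]
eef_rot: [0.707, -0.707, 0.026, -0.026]
force: [0.8, -3.2, 2.3]
gripper_width: 0.0781
```

```bash
python3 - <<'E'
from h import *
C,im=look("wrist","w11")
s=sense();M=q2R(s["eef_rot"]);p=np.array(s["ee_pos"]);print(s["ee_pos"],np.arctan2(M[1,0],M[0,0]),s["clock"],s["force"],s["gripper_width"])
E
```

```text
[ 0.55859134 -0.06318418  0.01800725] -0.0743305822269892 15.35 [ 2.09292301 -3.64334143  0.61192714] 0.07798306620906197
```

View pics/w11.png

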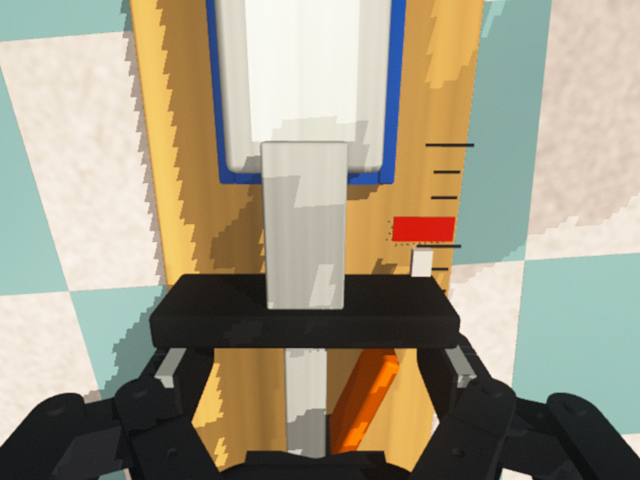

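```bash
cat > pm.py <<'E'
import sys
from h import *
C=cam("wrist");s=sense();M=q2R(s["eef_rot"]);p=np.array(s["ee_pos"])
im=np.load(f"pics/{sys.argv[1]}.npy");hsv=cv2.cvtColor(im,cv2.COLOR_RGB2HSV)
rm=((hsv[...,0]<6)|(hsv[...,0]>174))&(hsv[...,1]>180)&(hsv[...,2]>120);n,l,st,ce=cv2.connectedComponentsWithStats(rm.astype(np.uint8))
f=lambda u,v,z:((p2w(C,[[u,v]],z)[0]-p)@M).round(4)
for i in range(1,n):
    if st[i,4]>100: x,y,w,h=st[i,:4];print("red",st[i],"far/centre/near z",f(x+w/2,y,.0085)[2],f(x+w/2,y+h/2,.0085),f(x+w/2,y+h,.0085)[2])
for t in ("pointer","mark"):
    for d in mark_of("wrist",t)[:2]:
        w=c2w(C,d["location"]);print(t,round(d["confidence"],2),((w-p)@M).round(4),w2p(C,w).round(0))
for v in map(float,sys.argv[2:]): print("ptr",v,f(421,v,.020),f(421,v,.024))
i=im[180:300,360:480];cv2.imwrite(f"pics/{sys.argv[1]}p.png",cv2.resize(i,None,fx=5,fy=5,interpolation=2)[:,:,::-1])
E
python3 pm.py w11 249 253
```

```text
red [ 393  217   62   25 1422] far/centre/near z 0.0417 [0.0432 0.0095 0.0365] 0.0312
pointer 0.74 [ 0.0389 -0.0071  0.0338] [[423. 250.]]
mark 0.73 [0.0468 0.0096 0.0375] [[433. 227.]]
mark 0.32 [ 0.0439 -0.0073  0.0305] [[437. 259.]]
ptr 249.0 [ 0.0394 -0.002   0.0325] [ 0.0383 -0.006   0.034 ]
ptr 253.0 [ 0.0396 -0.002   0.0309] [ 0.0385 -0.006   0.0324]
```

View pics/w11p.png

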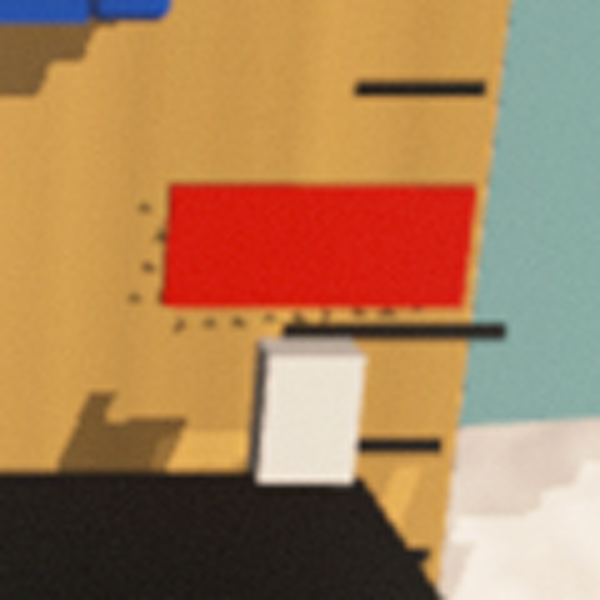

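Emit:
arm_command(rows=[[7.8, [0, 0, 0.35], 0], [7.8, [0, 0, 0], 0], [7.8, [0, 0, 0], 0]])

```text
clock: 15.75
ee_pos: [0.5589, -0.0595, 0.018]
eef_rot: [0.707, -0.707, 0.026, -0.026]
force: [0.7, -2.2, 1.0]
gripper_width: 0.078
```

```bash
python3 - <<'E'
from h import *
C,im=look("wrist","w12")
s=sense();print(s["ee_pos"],s["clock"],s["force"],s["gripper_width"])
E
python3 pm.py w12 
```

```text
[ 0.55887464 -0.05957937  0.01802976] 15.8 [ 1.28370193 -3.09876265  0.34304582] 0.0778387100788168
red [ 392  226   62   24 1350] far/centre/near z 0.0379 [0.0431 0.0095 0.0329] 0.0278
pointer 0.66 [ 0.042  -0.0047  0.0344] [[430. 247.]]
pointer 0.46 [ 0.0003 -0.0166  0.001 ] [[317. 344.]]
mark 0.89 [0.0457 0.0129 0.0329] [[427. 235.]]
```

View pics/w12p.png

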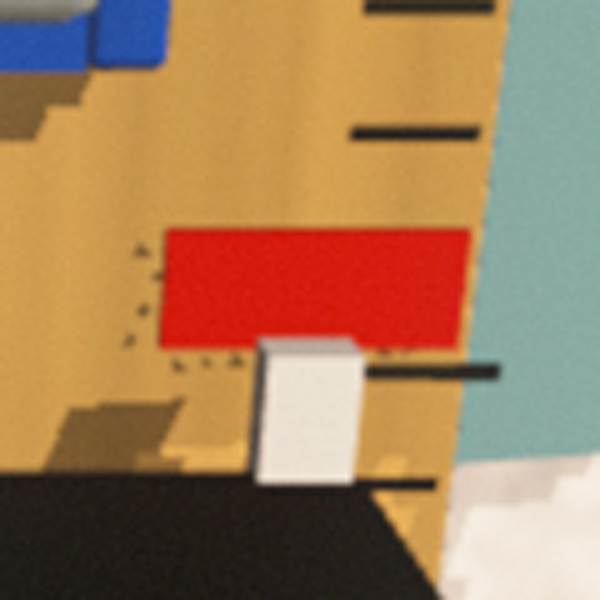

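Emit:
arm_command(rows=[[6.5, [0, 0, 0], 0], [5.5, [0, 0, 0], 0], [4.5, [0, 0, 0], 0], [3.5, [0, 0, 0], 0], [2.8, [0, 0, 0], 0], [2.2, [0, 0, 0], 0], [1.5, [0, 0, 0], 0], [1.5, [0, 0, 0], 0], [1.5, [0, 0, 0], 0], [1.5, [0, 0, 0], 0]], squeeze=40)

```text
clock: 16.9
ee_pos: [0.5582, -0.0595, 0.0184]
eef_rot: [-0.706, 0.707, -0.027, 0.025]
force: [-6.8, -3.3, 12.9]
gripper_width: 0.0186
```

```bash
python3 - <<'E'
from h import *
C,im=look("wrist","w13")
s=sense();print(s["ee_pos"],s["clock"],s["force"],s["torque"],s["gripper_width"])
E
python3 pm.py w13 
```

```text
[ 0.55818116 -0.05951914  0.01839961] 16.95 [-6.1621461  -3.20032201 13.10075624] [-0.67619982  1.2529834   0.1492096 ] 0.018595715624676233
red [ 394  225   61   24 1342] far/centre/near z 0.0383 [0.0437 0.0098 0.0332] 0.0281
pointer 0.97 [ 0.0414 -0.0075  0.0333] [[431. 252.]]
mark 0.87 [0.0458 0.0113 0.0349] [[429. 232.]]
```

View pics/w13.png

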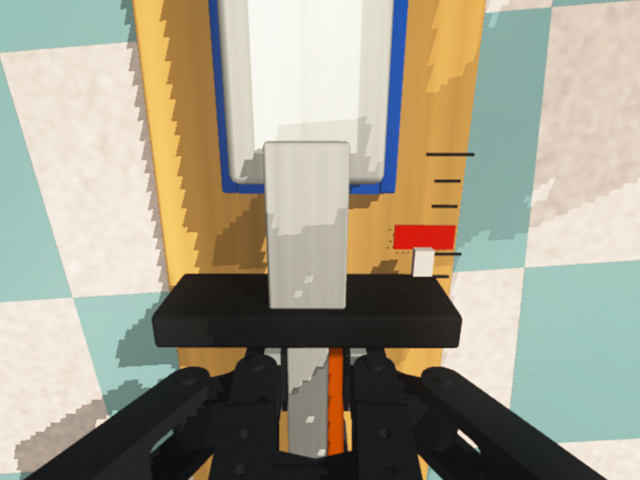

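View pics/w13p.png

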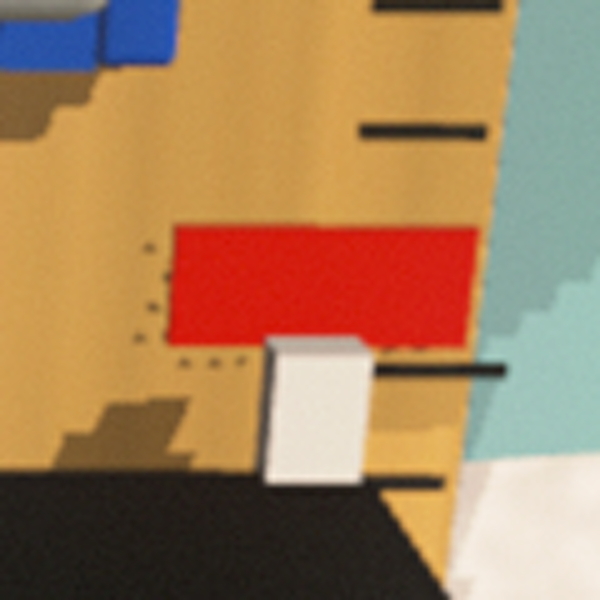

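```bash
python3 - <<'E'
from h import *
C,im=look("scene","s13");C2,im2=look("top","t13")
i=im[200:300,240:400];j=im2[210:290,255:395]
cv2.imwrite("pics/s13c.png",cv2.resize(i,None,fx=4.8,fy=4.8,interpolation=2)[:,:,::-1]);cv2.imwrite("pics/t13c.png",cv2.resize(j,None,fx=5.5,fy=5.5,interpolation=2)[:,:,::-1])
print(sense()["clock"])
k=np.load("pics/w13.npy")[330:470,250:390];cv2.imwrite("pics/w13l.png",cv2.resize(k,None,fx=4,fy=4,interpolation=2)[:,:,::-1])
E
```

```text
17.15
```

View pics/s13c.png

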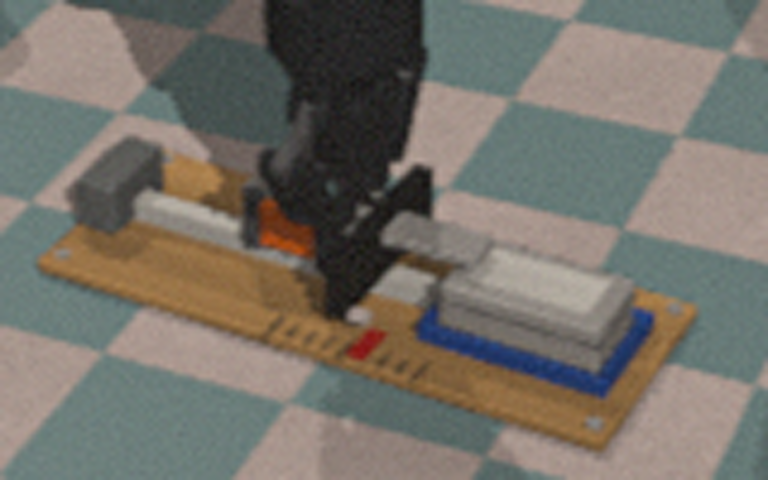

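View pics/w13l.png

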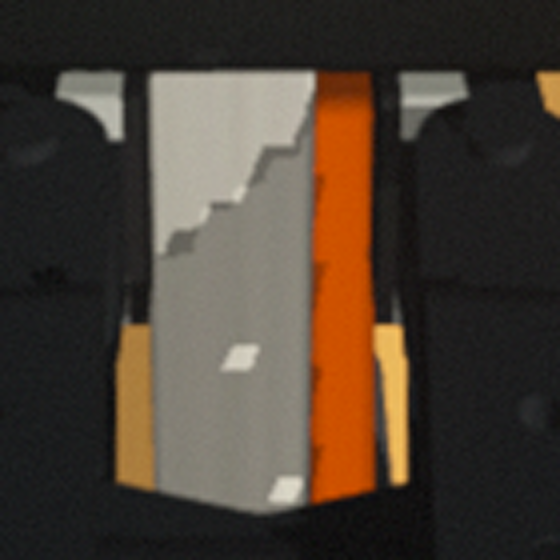

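View pics/t13c.png

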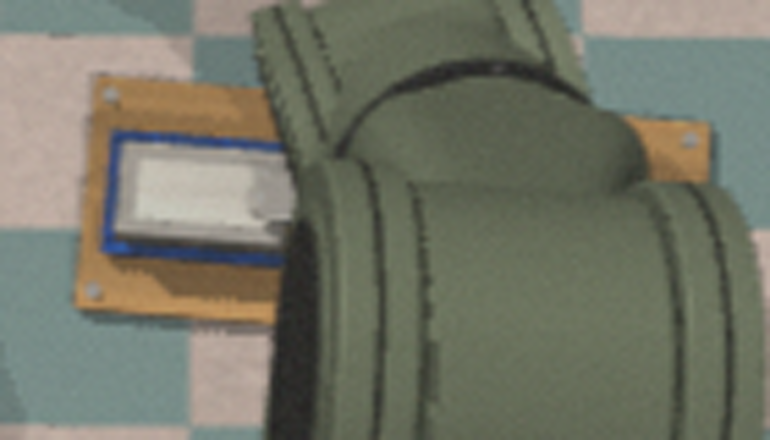

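```bash
python3 - <<'E'
from h import *
C=cam("scene");psi=-.074;ey=np.array([-np.sin(psi),np.cos(psi)]);ex=np.array([ey[1],-ey[0]])
g=lambda u,v,z:(lambda w:(w,w[:2]@ex,w[:2]@ey))(p2w(C,[[240+u/4.8,200+v/4.8]],z)[0])
for n,u,v,z in (("ptr tip",372,317,.023),("ptr tip b",366,322,.020),("mark",366,343,.009)): print(n,g(u,v,z))
E
```

```text
ptr tip (array([ 0.60058468, -0.02691276,  0.023     ]), np.float64(0.6009307560580501), np.float64(0.017563613833026938))
ptr tip b (array([ 0.601736  , -0.02958757,  0.02      ]), np.float64(0.6022766837091705), np.float64(0.014981239928870214))
mark (array([ 0.60385149, -0.02875233,  0.009     ]), np.float64(0.6043246307631919), np.float64(0.015970597876150138))
```

Emit:
arm_command(rows=[[1.5, [0, 0, 0], 0], [1.5, [0, 0, 0], 0], [1.5, [0, 0, 0], 0], [1.5, [0, 0, 0], 0], [1.5, [0, 0, 0], 0]])

```text
clock: 17.65
ee_pos: [0.5582, -0.0595, 0.0184]
eef_rot: [-0.706, 0.707, -0.027, 0.025]
force: [-7.0, -2.4, 13.0]
gripper_width: 0.0186
```

```bash
python3 - <<'E'
from h import *
s=sense();print(s["ee_pos"],s["force"],s["gripper_width"],s["clock"])
print(sign_off())
E
```

```text
[ 0.55817303 -0.05953588  0.01841225] [-6.9667712  -2.41961026 12.99112282] 0.01862991420821063 17.65
the job is handed in; nothing more can be done
None
```

The job is done and handed in at 17.65 s of the 54 s allowed. I seated the 84 x 48 mm snack box in the blue pocket and let it go. I then pushed the leg until the pointer stood over the red band, and squeezed the lever shut. The arm is still holding leg and lever pinched with 40 N.

**Last checks:**
- **Box:** the pictures after release show it flat and square in the pocket. The tongue then passed over it without touching.
- **Pointer:** the wrist camera puts the tip within about 0.5 mm of the band's centre. The scene camera puts it within about 1.5 mm. The limit is 5 mm.
- **Lever:** in the close crop it lies flush against the bar.
- **Hold:** the pose, forces and opening stayed steady over a further half second. The largest force I read at the wrist was about 23 N, when pressing the box in.

**What disagreed or could not be checked:**
- The gripper read 18.6 mm where 20.5 mm was expected. It also read 47.2 mm on the 48 mm box, so I took this as pad give.
- The grip is slightly off centre and leaves about 7 N sideways on the wrist.
- The arm blocked the top camera's view of the leg at the end.
- I sent the arm nowhere near the carrier, round boxes and cup, but did not check their positions again at the end.

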